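# Release the lid stay and shut the shoe-repair tool chest

## Robot

A 7-joint arm with a two-finger parallel gripper is mounted at the origin on the work surface. World frame = base frame: x ahead of the robot, y to its left, z up, the work surface at z = 0. Lengths are in m, angles in rad, forces in N, time in s.
With the tool pointing down it reaches from about 0.425 to 0.875 m from the base axis. Payload 8.4 kg.
Tool frame: the origin (TCP) lies at the very end of the fingers, on their centre line; the grasp point (between the pads) lies 19 mm behind it; z points along the fingers, y is the line along which they close (so a half turn about z gives the same grasp; the last joint's range is limited). The gripper opens to 85 mm and grips with 20 to 120 N. Pads are 22 mm wide; open, the fingers measure 114 mm over their backs; the gripper's body (76 mm by 85 mm) begins 54 mm behind the grasp point. The pads swing forward as they close: fully open they stand 13 mm farther back than shut.
Start: joints at [-1.208, 0.333, 0.04, 1.465, -0.013, 1.343, -0.059], TCP at [0.29, 0.582, 0.203] pointing down, gripper open.
Joint ranges: [-2.58, 2.58], [-0.38, 2.09], [-1.3, 1.39], [0.25, 2.4], [-1.5, 4.64], [0.08, 2.09], [-2.65, 2.65]. Speed limits (rad/s): [2.22, 2.22, 2.79, 2.79, 3.14, 3.14, 3.14].

## Interface

Orientations are given as [roll, pitch, yaw] about the fixed x, y, z axes, in that order (R = Rz(yaw) Ry(pitch) Rx(roll)).
In Python, from workcell import bot gives the robot as it stands.
- The arm moves only by the tool jog_arm, never from a script. Its argument "moves" is a list of rows, each an object with "turn": the turn, a rotation vector about the tool's x, y, z in degrees, a list of three; "linear": the shift along the tool's x, y, z in mm, a list of three; "hand": the opening, from -1 (shut) to 1 (fully open), so that 0 is half open. In form: [{"turn": [wx, wy, wz], "linear": [tx, ty, tz], "hand": hand}, ...]. A call has 1 to 20 rows; each row shifts and turns the commanded pose from where the row before left it, along the tool's axes as they then stand; what a row does not reach is not made up. A row lasts 1/12 s, in which the tool goes at most 41.7 mm and 7.16 degrees, less where a joint would pass 70% of its speed; a pose out of reach is approached as far as the arm can. A call with a gripper value outside its range is refused whole. The fingers move at their own pace and stop on an object; the grip force is fixed at half the most. Time passes only in rows, so rows that do not move let the fingers close. It gives the time, the measured TCP pose, the force, the opening and the grip force at its end, in the units of the state.
- bot.read_state(): the state, without advancing time (a new reading comes with each control period).
- bot.capture(name): name is "scene" or "top" or "wrist"; returns (picture, depth): 480x640x3 uint8, red, green, blue; 480x640 float32, m along the optical axis (not along the pixel's ray), 0 where there is no reading.
- bot.camera_model(name): a dict with "mtx" (3x3 intrinsics, pixels), "world_from_camera" (4x4, takes a point from camera to world coordinates). Camera axes: x right, y down, z forward; pixel columns grow to the right and rows downward; lengths in m; the calibration is good to about 2 mm. A picture is of the moment at which its call begins: read the wrist's pose just before it. camera_model takes no time and is no camera call; for the wrist camera it gives the pose at the moment of the call.
- bot.job_done(): hands the job in; it is judged then, once.
Trained networks look in the newest picture that a camera, given by its name, has taken for a name from the list of things; names that differ only in an ending like _2 or _b are one class to them, and where a whole thing is asked for, a point or a joint stands for the part that bears it (a point fixed in the world has none). Each returns a list of dicts, best first, with "p" (0 to 1); they miss things now and then, are a little off and sometimes report something else, mostly with a low value. They report only what shows in the picture. A call takes as long as a camera call.
- bot.spot_in(camera, target): "position" ([x, y, z] in m, in world coordinates, good to about 4 mm: the middle of the surface that is visible of it).
- bot.regions_of(camera, target): "mask" (480x640 bool, what is visible of it).
- bot.mark_of(camera, target): "position" ([x, y, z] in m, in world coordinates, good to about 4 mm: a listed point, or the origin of a listed thing).
The state is a dict: "time": time; "joint_pos": joint angles; "joint_velocities": joint speeds; "tau": joint torques, N m; "tool_pos": TCP position; "eef_rot": TCP orientation; "wrist_force": force on the tool from outside, world axes, zero at the start; "ft_torque": the same for the moment, N m; "grip_width": finger opening in m; "grasp_force": force on a finger pad.
Only numpy, scipy, OpenCV 4.12 (cv2) and the standard library are available. Lean on these libraries where they do the work, as an engineer would, in place of code of your own. Each camera call takes 0.05 s, during which the arm holds its last target. There are 200 camera calls.

## Task

The lid of the wooden tool chest is propped open by its locked stay, the notched steel bar beside the hinge. Lift the stay off its pin by its finger grip and draw it along, without forcing it, so that the lid starts to come down; then take the lid by its front pull and lower it gently until it is fully shut. Do not let the lid drop, and leave the other things where they are.

Things in the scene. Friction and masses are not known exactly. Their poses are not given: they have to be found in the camera images.
- chest: Wooden tool chest fixed to the bench: open box 240 mm deep, 300 wide, 110 high, walls 12, floor 10 mm. Origin under its centre. x points from the front (the lid's pull) to the back (hinge), y along the hinge, z up. Inside, dividers stand 55 mm above the bench. The stay is inside, by the -y end wall; below it lie heel pieces, 22 mm high.
- lid (a joint): Lid's opening angle, rad: 0 shut, 1.08 at the start, where the stay locks it (it gives 0.02 of play). A point r in front of the hinge with the lid shut is at (-r cos, +r sin) in chest x, z from the hinge. Stiff hinges hold the lid still at any opening above about 0.75 rad; below that an unsupported lid drops and slams.
- hinge (a point): Middle of the hinge line, on the top edge of the chest's back wall: 120 mm behind the chest's centre, 110 mm above the bench. The lid turns about the chest's y axis through this point.
- stay_pin (a point): Fixed steel pin 10 mm thick on the chest's -y end wall, pointing along y, through the stay's slot. The point is in the bar's plane: 145 mm in front of the hinge, 24 mm below it, 126 mm from the chest's middle.
- stay: The stay: flat steel bar 6 mm thick, about 30 high, 0.16 kg. Origin at its pivot on the lid, 75 mm from the hinge along the lid and 18 mm below its underside. Its middle line runs along its own -x from the pivot, 142 mm, down towards the chest's front (46 degrees below level at the start), z is its upper side. The pin is in a slot 14 mm high along that line. It swings freely and falls back.
- stay_notch (a point): The notch in the slot's upper edge, 124 mm from the pivot: 13 mm long, 9 mm deep; it has dropped over the pin and locks the lid. The point is where the pin's centre sits when locked, 11 mm above the bar's middle line. Turn the bar up until the notch is clear of the pin, then slide the bar along: when the lid is below 0.92 rad the notch is past and the stay may be let go.
- stay_grip (a point): Centre of the stay's finger grip: black cylinder 16 mm thick, 45 mm clear length, standing out from the bar along +y; the point is 27 mm from the bar's plane. It is 65 mm from the pivot, 18 mm below the middle line. Lift it (about 5 N) square to the bar: 5 mm clears the notch, at 7 mm the slot stops on the pin. Then draw it 20 mm along the bar, forward and down, against about 10 N.
- lid_front (a point): Middle of the lid's front edge, half-way through the lid. The lid is a wooden panel 240 mm deep, 300 wide, 14 thick, 0.75 kg; its underside lies on the chest's rim when shut. At the start it leans over the stay's grip, which is 75 mm below its underside and level with the rim: a hand can get there only slanting in from the chest's front, roughly along the lid.
- lid_pull (a point): Middle of the lid's pull: dark wooden lip 44 mm wide (along the hinge), 14 mm thick, sticking out 41 mm from the middle of the lid's front edge. The point is 21 mm beyond that edge, half-way through the thickness, 261 mm from the hinge. Shut, it is 7 mm above the rim and 21 mm in front of the chest.
- reel: Bystander: upright thread reel 52 mm across, 68 mm high, standing on the chest's floor in its middle, towards the hinge. Origin under its centre.
- tin: Bystander: steel tin 54 mm across, 45 mm high, standing on the chest's floor in its middle, towards the front. Origin under its centre.
- glue_jar: Bystander: white glue jar with black cap, 74 mm across, 72 mm high, on the bench beyond the chest's stay end. Origin under its centre.
- jar_cap: Bystander: black cup-shaped cap 80 mm across, 22 mm high, on the bench beyond the chest's stay end. Origin under its centre.
- pincers: Bystander: lasting pincers, 185 mm long, lying on the bench. Origin on the bench near the middle.
- hammer: Bystander: hammer with wooden handle, 260 mm long, lying on the bench. Origin on the bench under its middle.
- awl: Bystander: awl with wooden handle, 145 mm long, lying on the bench behind the chest's hinge. Origin on the bench near its middle.
- sneaker: Bystander: off-white sneaker, 280 mm long, 90 mm high, standing on the bench. Origin under its middle.

How it is judged:
By the outcome, as a careful person would: the job done as asked, in the order asked, and still so for the second after the job is handed in, with the robot touching nothing.
It also fails if it takes over 58 s, if anything falls off the work surface, if the arm or the gripper's body presses on something with over 40 N, if the wrist force passes 120 N, or if a joint passes its speed limit or range.

## Working session

There is one attempt and no reset: what is moved stays moved. The work goes in short steps, Python scripts to look and compute and a tool call to move; the robot and the scene stay as the last step left them, time stands still between calls to the robot, and variables do not carry over. Pictures are saved under pics/ and viewed, at most 10 in all, crops included, and the job is handed in when it is done.

Besides the shell and the picture viewer there is one more tool, called by a JSON object that holds its "name" and its "arguments". jog_arm: Moves the arm, as the interface text tells. Its arguments: {"type":"object","properties":{"moves":{"type":"array"}},"required":["moves"]}

```bash
mkdir -p pics; ls
python3 - <<'E'
from workcell import bot
import cv2,numpy as np
s=bot.read_state();print({k:np.round(v,3).tolist() for k,v in s.items()})
ims=[]
for c in("scene","top"):
    p,d=bot.capture(c);ims.append(p)
    print(c,np.round(bot.camera_model(c)["world_from_camera"],3).tolist())
    for t in("chest","hinge","stay_pin","stay_notch","stay_grip","lid_front","lid_pull","stay"):
        r=bot.mark_of(c,t)
        print(t,[(round(x["p"],2),np.round(x["position"],3).tolist()) for x in r[:2]])
cv2.imwrite("pics/a.png",cv2.resize(np.vstack(ims)[:,:,::-1],(450*640//480//1,900)) [:,:] if 0 else ims[0][:,:,::-1])
cv2.imwrite("pics/b.png",ims[1][:,:,::-1])
E
```

```text
pics
{'time': 0.0, 'joint_pos': [-1.208, 0.334, 0.04, 1.466, -0.013, 1.343, -0.058], 'joint_velocities': [-0.0, 0.001, -0.0, 0.0, -0.001, 0.001, -0.0], 'tau': [0.0, -65.855, 1.366, -40.556, 0.017, 0.013, 0.0], 'tool_pos': [0.289, 0.581, 0.202], 'eef_rot': [-3.14, 0.0, 2.68], 'wrist_force': [-0.013, 0.038, 0.117], 'ft_torque': [0.048, 0.031, 0.04], 'grasp_force': 0.0, 'grip_width': 0.085}
scene [[0.237, 0.709, -0.664, 1.282], [0.971, -0.16, 0.176, -0.192], [0.019, -0.687, -0.727, 0.887], [0.0, 0.0, 0.0, 1.0]]
chest [(0.97, [0.554, 0.047, 0.0])]
hinge [(0.76, [0.557, 0.161, 0.115])]
stay_pin [(0.63, [0.681, 0.02, 0.085])]
stay_notch []
stay_grip [(0.79, [0.657, 0.079, 0.107])]
lid_front [(0.74, [0.558, 0.063, 0.326]), (0.58, [0.681, 0.116, 0.165])]
lid_pull [(0.93, [0.553, 0.05, 0.342])]
stay [(0.7, [0.684, 0.114, 0.164])]
top [[0.029, -0.981, 0.194, 0.288], [-0.999, -0.033, -0.016, 0.023], [0.022, -0.194, -0.981, 1.521], [0.0, 0.0, 0.0, 1.0]]
chest [(0.74, [0.552, 0.044, 0.002])]
hinge [(0.87, [0.558, 0.165, 0.109])]
stay_pin [(0.77, [0.682, 0.013, 0.082]), (0.38, [0.534, 0.235, 0.0])]
stay_notch [(0.42, [0.681, 0.017, 0.087])]
stay_grip [(0.58, [0.659, 0.076, 0.109]), (0.18, [0.558, 0.06, 0.325])]
lid_front [(0.67, [0.557, 0.061, 0.325])]
lid_pull [(0.82, [0.553, 0.052, 0.344]), (0.59, [0.788, 0.129, -0.0])]
stay [(0.6, [0.659, 0.075, 0.108])]
```

View pics/a.png

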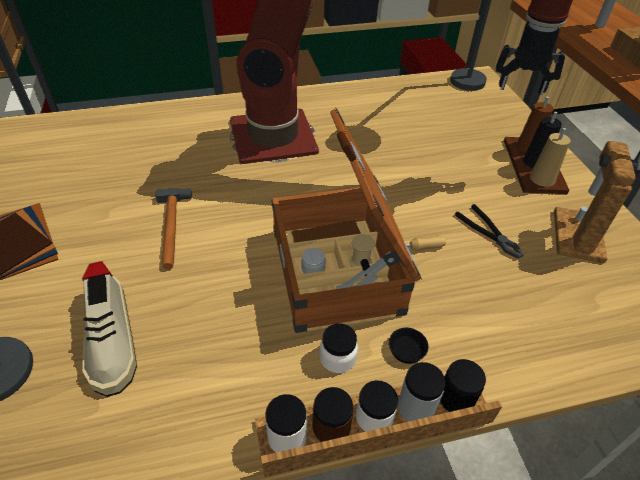

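View pics/b.png

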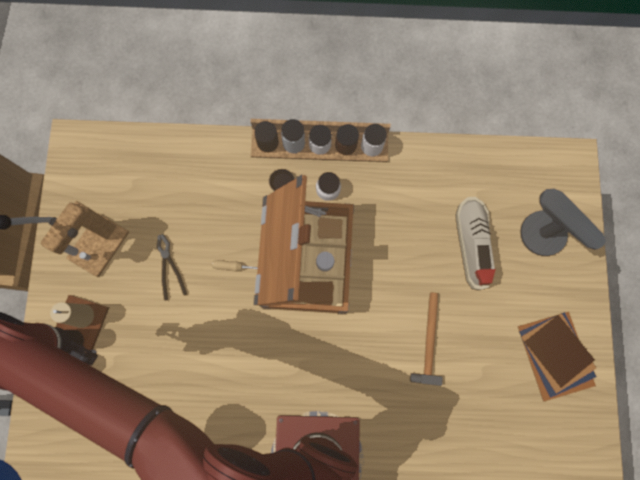

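The scene picture shows the chest at about (340,255) with its lid open to the right and the black stay grip near (366,267). The top picture shows the lid at (283,245). The network marks agree with this, so I'm fitting the chest pose and planning the moves.

```bash
cat > h.py <<'E'
import numpy as np
from scipy.spatial.transform import Rotation as Ro
from scipy.optimize import least_squares,brentq
from workcell import bot
np.set_printoptions(precision=4,suppress=True)
C=np.array([.553,.0455]);PSI=np.radians(88)   # replaced by chest.npy
try: c=np.load("chest.npy");C,PSI=c[:2],c[2]
except FileNotFoundError: pass
def W(p,C=None,psi=None):
    C=globals()['C'] if C is None else C; psi=PSI if psi is None else psi
    c,s=np.cos(psi),np.sin(psi);return np.array([C[0]+c*p[0]-s*p[1],C[1]+s*p[0]+c*p[1],p[2]])
def lidpt(r,n,th,y=0): # r from hinge along lid, n above underside; chest frame
    return np.array([.12-r*np.cos(th)+n*np.sin(th),y,.11+r*np.sin(th)+n*np.cos(th)])
PIN=np.array([-.025,-.126,.086])
def stay(th,off):  # pin off mm above mid line -> grip point (chest), bar angle below level
    P=lidpt(.075,-.018,th,-.126);d=PIN-P;L=np.hypot(d[0],d[2])
    a=np.arctan2(-d[2],-d[0])+np.arcsin(off/L)
    u=np.array([-np.cos(a),0,-np.sin(a)]);n=np.array([-np.sin(a),0,np.cos(a)])
    return P+.065*u-.018*n+[0,.027,0],a,np.sqrt(L*L-off*off)
def Rt(phi,mode): # tool z pointing back & phi below level (chest xz); mode 's' closes across grip, 'p' along hinge
    z=np.array([np.cos(phi),0,-np.sin(phi)]);x=np.array([0,1.,0])
    R=np.stack([x,np.cross(z,x),z],1)
    if mode=='p': R=R@Ro.from_euler('z',90,degrees=True).as_matrix()
    return Ro.from_euler('z',PSI)*Ro.from_matrix(R)
def cur():
    s=bot.read_state();return np.array(s["tool_pos"]),Ro.from_euler('xyz',s["eef_rot"]),s
def go(p,R,a=None):
    """turn first then linear, from pose a (default current)"""
    p0,R0=a if a else cur()[:2]
    print("turn",(R0.inv()*R).as_rotvec(degrees=True).round(1),"linear(after turn)",(R.inv().apply(p-p0)*1000).round(1),"linear(before turn)",(R0.inv().apply(p-p0)*1000).round(1))
E
python3 - <<'E'
from h import *
th=1.08;g=stay(th,.011)
M=[((0,0,0),(.553,.0455,0)),((.12,0,.11),(.5575,.163,.112)),(PIN,(.6815,.0165,.0835)),(g[0],(.658,.0775,.108)),(lidpt(.24,.007,th),(.5575,.062,.3255)),(lidpt(.261,.007,th),(.553,.051,.343))]
f=lambda v:np.concatenate([W(m,v[:2],v[2])-np.array(o) for m,o in M])
r=least_squares(f,[.553,.0455,1.53]);print(r.x,np.degrees(r.x[2]));print(r.fun.reshape(-1,3));np.save("chest.npy",r.x)
E
python3 - <<'E'
from h import *
for th,o in [(1.08,.011),(1.08,.002),(1.08,0)]+[(t,0) for t in(1.04,1,.96,.92,.9,.88,.86)]:
    g,a,L=stay(th,o);h=-g+lidpt(0,0,th);d=(g-[.12,0,.11]);print(th,o,(g*1000).round(1),np.degrees(a).round(1),round(L*1000,1),"gap to lid",round(-(d[0]*np.sin(th)+d[2]*np.cos(th))*1000,1))
p,R,s=cur()
g=W(stay(1.08,.011)[0]);Rs=Rt(np.radians(47),'s');print(g,Rs.as_matrix())
print("up");q=p+[0,0,.34]
via=np.array([.62,-.17,.47]);go(via,Rs,(q,R))
E
```

```text
[0.5551 0.046  1.5347] 87.93102742063559
[[ 0.0021  0.0005  0.    ]
 [ 0.0019  0.0029 -0.002 ]
 [-0.0014 -0.0001  0.0025]
 [-0.0027  0.0016  0.0003]
 [-0.002  -0.003  -0.0005]
 [ 0.0022 -0.0019  0.0005]]
1.08 0.011 [ 36.7 -99.  108.3] 46.1 123.9 gap to lid 74.3
1.08 0.002 [ 32.5 -99.  110.8] 42.0 124.3 gap to lid 76.8
1.08 0 [ 31.6 -99.  111.4] 41.1 124.3 gap to lid 77.3
1.04 0 [ 29.3 -99.  109.3] 41.0 121.3 gap to lid 78.6
1 0 [ 27.  -99.  107.2] 40.9 118.2 gap to lid 79.8
0.96 0 [ 24.7 -99.  105.1] 40.7 115.1 gap to lid 80.9
0.92 0 [ 22.5 -99.  102.9] 40.5 112.1 gap to lid 81.9
0.9 0 [ 21.4 -99.  101.8] 40.3 110.6 gap to lid 82.4
0.88 0 [ 20.3 -99.  100.7] 40.2 109.1 gap to lid 82.8
0.86 0 [ 19.2 -99.   99.5] 40.0 107.6 gap to lid 83.2
[0.6553 0.0791 0.1083] [[-0.9993  0.0264  0.0246]
 [ 0.0361  0.7309  0.6816]
 [-0.      0.682  -0.7314]]
up
turn [-42.3   9.1 -23.2] linear(after turn) [-357.3 -590.6 -450.9] linear(before turn) [-630.8 -525.9   73. ]
```

{"name": "jog_arm", "arguments": {"moves": [{"turn": [0, 0, 0], "linear": [0, 0, -40], "hand": 1}, {"turn": [0, 0, 0], "linear": [0, 0, -40], "hand": 1}, {"turn": [0, 0, 0], "linear": [0, 0, -40], "hand": 1}, {"turn": [0, 0, 0], "linear": [0, 0, -40], "hand": 1}, {"turn": [0, 0, 0], "linear": [0, 0, -40], "hand": 1}, {"turn": [0, 0, 0], "linear": [0, 0, -40], "hand": 1}, {"turn": [0, 0, 0], "linear": [0, 0, -40], "hand": 1}, {"turn": [0, 0, 0], "linear": [0, 0, -40], "hand": 1}]}}

```text
time: 1.57
tool_pos: [0.2893, 0.5811, 0.5256]
eef_rot: [3.14, -0.0, 2.68]
wrist_force: [0.7, 0.8, 1.6]
grip_width: 0.0856
grasp_force: 0.0
```

{"name": "jog_arm", "arguments": {"moves": [{"turn": [0, 0, 0], "linear": [-31, -26, 2], "hand": 1}, {"turn": [0, 0, 0], "linear": [-31, -26, 2], "hand": 1}, {"turn": [0, 0, 0], "linear": [-31, -26, 2], "hand": 1}, {"turn": [0, 0, 0], "linear": [-31, -26, 2], "hand": 1}, {"turn": [0, 0, 0], "linear": [-31, -26, 2], "hand": 1}, {"turn": [0, 0, 0], "linear": [-31, -26, 2], "hand": 1}, {"turn": [0, 0, 0], "linear": [-31, -26, 2], "hand": 1}, {"turn": [0, 0, 0], "linear": [-31, -26, 2], "hand": 1}, {"turn": [0, 0, 0], "linear": [-31, -26, 2], "hand": 1}, {"turn": [0, 0, 0], "linear": [-31, -26, 2], "hand": 1}, {"turn": [0, 0, 0], "linear": [-31, -26, 2], "hand": 1}, {"turn": [0, 0, 0], "linear": [-31, -26, 2], "hand": 1}, {"turn": [0, 0, 0], "linear": [-31, -26, 2], "hand": 1}, {"turn": [0, 0, 0], "linear": [-31, -26, 2], "hand": 1}, {"turn": [0, 0, 0], "linear": [-31, -26, 2], "hand": 1}, {"turn": [0, 0, 0], "linear": [-31, -26, 2], "hand": 1}, {"turn": [0, 0, 0], "linear": [-31, -26, 2], "hand": 1}, {"turn": [0, 0, 0], "linear": [-31, -26, 2], "hand": 1}, {"turn": [0, 0, 0], "linear": [-31, -26, 2], "hand": 1}, {"turn": [0, 0, 0], "linear": [-31, -26, 2], "hand": 1}]}}

```text
time: 3.23
tool_pos: [0.6135, -0.1615, 0.4832]
eef_rot: [3.141, 0.001, 2.681]
wrist_force: [0.5, 1.2, 0.0]
grip_width: 0.0852
grasp_force: 0.0
```

{"name": "jog_arm", "arguments": {"moves": [{"turn": [-5.3, 1.1, -2.9], "linear": [0, 0, 0], "hand": 1}, {"turn": [-5.3, 1.1, -2.9], "linear": [0, 0, 0], "hand": 1}, {"turn": [-5.3, 1.1, -2.9], "linear": [0, 0, 0], "hand": 1}, {"turn": [-5.3, 1.1, -2.9], "linear": [0, 0, 0], "hand": 1}, {"turn": [-5.3, 1.1, -2.9], "linear": [0, 0, 0], "hand": 1}, {"turn": [-5.3, 1.1, -2.9], "linear": [0, 0, 0], "hand": 1}, {"turn": [-5.3, 1.1, -2.9], "linear": [0, 0, 0], "hand": 1}, {"turn": [-5.3, 1.1, -2.9], "linear": [0, 0, 0], "hand": 1}, {"turn": [0, 0, 0], "linear": [0, 0, 0], "hand": 0}, {"turn": [0, 0, 0], "linear": [0, 0, 0], "hand": 0}]}}

```text
time: 4.07
tool_pos: [0.6134, -0.161, 0.4806]
eef_rot: [2.424, -0.006, 3.083]
wrist_force: [0.6, -0.2, 1.0]
grip_width: 0.0638
grasp_force: 0.0
```

Run:
```python
from h import *;import cv2
p,R,s=cur();print(p,s["joint_pos"],s["grip_width"])
Rs=Rt(np.radians(47),'s');print("rot err",(R.inv()*Rs).as_rotvec(degrees=True))
im,d=bot.capture("wrist");cv2.imwrite("pics/c.png",im[:,:,::-1])
for t in("stay_grip","stay_pin","stay_notch","lid_pull","lid_front"):
    print(t,[(round(x["p"],2),np.round(x["position"],4)) for x in bot.mark_of("wrist",t)[:2]])
print([(round(x["p"],2),np.round(x["position"],4)) for x in bot.spot_in("wrist","stay_grip")[:2]])
g=W(stay(1.08,.011)[0]);print("grip pred",g)
z=Rs.as_matrix()[:,2];go(g+z*(.019-.11),Rs);go(g+z*.019,Rs)
```

```text
[ 0.6134 -0.161   0.4806] [ 0.4241  0.5184  0.2391  0.8583 -0.8177  2.0871  1.8603] 0.06377574408109953
rot err [-1.8538  0.5978 -1.1584]
stay_grip [(0.6, array([0.6571, 0.0825, 0.1086])), (0.5, array([0.6871, 0.1108, 0.1673]))]
stay_pin [(0.82, array([0.6771, 0.0149, 0.0882]))]
stay_notch [(0.68, array([0.6823, 0.0196, 0.088 ]))]
lid_pull [(0.65, array([0.5524, 0.0483, 0.3452]))]
lid_front [(0.57, array([0.5549, 0.0594, 0.3263])), (0.57, array([ 0.5362,  0.4502, -0.0039]))]
[(0.97, array([0.6792, 0.0716, 0.1183]))]
grip pred [0.6553 0.0791 0.1083]
turn [-2.   0.6 -0.9] linear(after turn) [-33.1 -80.2 345.5] linear(before turn) [-30.7 -67.4 348.5]
turn [-2.   0.6 -0.9] linear(after turn) [-33.1 -80.2 455.5] linear(before turn) [-29.5 -63.6 458.4]
```

View picture.

View pics/c.png

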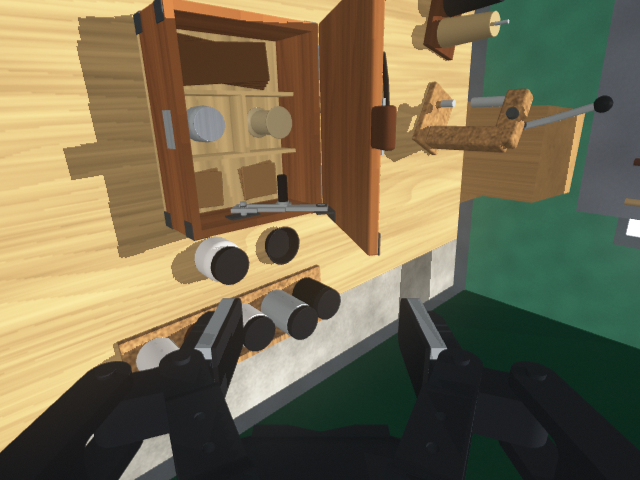

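Wrist picture: the stay's black grip is at (283,188), the bar runs at about (280,210), and the pull is at (383,128). All of this agrees with the fit, so I'm moving in.

{"name": "jog_arm", "arguments": {"moves": [{"turn": [-2, 0.6, -1], "linear": [0, 0, 0], "hand": 0}, {"turn": [0, 0, 0], "linear": [-3.3, -8, 34.5], "hand": 0}, {"turn": [0, 0, 0], "linear": [-3.3, -8, 34.5], "hand": 0}, {"turn": [0, 0, 0], "linear": [-3.3, -8, 34.5], "hand": 0}, {"turn": [0, 0, 0], "linear": [-3.3, -8, 34.5], "hand": 0}, {"turn": [0, 0, 0], "linear": [-3.3, -8, 34.5], "hand": 0}, {"turn": [0, 0, 0], "linear": [-3.3, -8, 34.5], "hand": 0}, {"turn": [0, 0, 0], "linear": [-3.3, -8, 34.5], "hand": 0}, {"turn": [0, 0, 0], "linear": [-3.3, -8, 34.5], "hand": 0}, {"turn": [0, 0, 0], "linear": [-3.3, -8, 34.5], "hand": 0}, {"turn": [0, 0, 0], "linear": [0, 0, 0], "hand": 0}]}}

```text
time: 5.33
tool_pos: [0.6464, 0.0045, 0.1998]
eef_rot: [2.387, -0.008, 3.111]
wrist_force: [0.1, 0.5, -0.7]
grip_width: 0.0429
grasp_force: 0.0
```

Run:
```python
from h import *;import cv2
p,R,s=cur();print(p,s["joint_pos"],s["grip_width"])
Rs=Rt(np.radians(47),'s');print("rot err",(R.inv()*Rs).as_rotvec(degrees=True))
im,d=bot.capture("wrist");cv2.imwrite("pics/d.png",im[:,:,::-1])
for t in("stay_grip","stay_notch","stay_pin"):
    print(t,[(round(x["p"],2),np.round(x["position"],4)) for x in bot.mark_of("wrist",t)[:2]])
for x in bot.regions_of("wrist","stay_grip")[:1]: v,u=np.nonzero(x["mask"]);print(x["p"],u.min(),u.max(),v.min(),v.max(),len(u))
for g in (W(stay(1.08,.011)[0]),):
  z=R.as_matrix()[:,2];go(g+z*.019,R)
```

```text
[0.6464 0.0045 0.1998] [ 0.2911  0.488   0.0481  1.4772 -0.7347  1.4911  2.0559] 0.04285737078406896
rot err [ 0.2417 -0.5819 -0.0796]
stay_grip [(0.9, array([0.6544, 0.0788, 0.1083]))]
stay_notch [(0.98, array([0.6872, 0.0162, 0.0859]))]
stay_pin [(0.57, array([0.6824, 0.0147, 0.0879]))]
0.97 202 408 201 284 5271
turn [-0.2  0.7  0.1] linear(after turn) [ -3.9  -8.2 147.4] linear(before turn) [ -2.   -7.6 147.5]
```

View pics/d.png

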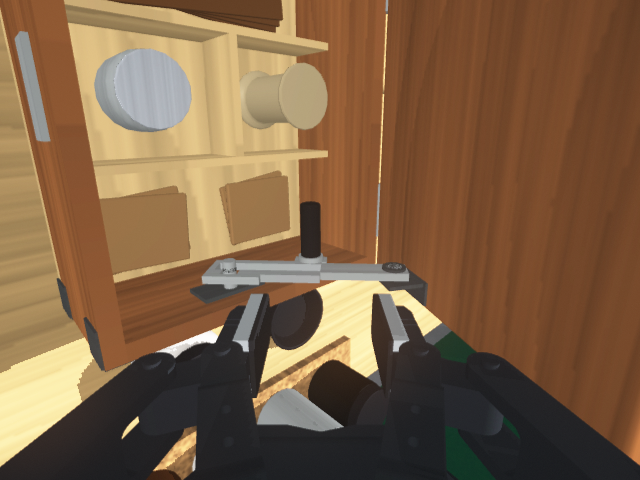

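Wrist picture: the grip at (310,230) lies between the fingers' planes (left 255, right 385) and is aligned with the fit. I'm going in along the tool axis.

{"name": "jog_arm", "arguments": {"moves": [{"turn": [0, 0, 0], "linear": [-0.3, -1, 20], "hand": 0}, {"turn": [0, 0, 0], "linear": [-0.3, -1, 20], "hand": 0}, {"turn": [0, 0, 0], "linear": [-0.3, -1, 20], "hand": 0}, {"turn": [0, 0, 0], "linear": [-0.3, -1, 20], "hand": 0}, {"turn": [0, 0, 0], "linear": [-0.3, -1, 20], "hand": 0}, {"turn": [0, 0, 0], "linear": [-0.3, -1, 16], "hand": 0}, {"turn": [0, 0, 0], "linear": [-0.3, -1, 16], "hand": 0}, {"turn": [0, 0, 0], "linear": [-0.3, -1, 15], "hand": 0}, {"turn": [0, 0, 0], "linear": [0, 0, 0], "hand": 0}, {"turn": [0, 0, 0], "linear": [0, 0, 0], "hand": 0}]}}

```text
time: 6.42
tool_pos: [0.6552, 0.0925, 0.0938]
eef_rot: [2.39, 0.001, 3.105]
wrist_force: [0.5, -0.6, 0.3]
grip_width: 0.0428
grasp_force: 0.0
```

Run:
```python
from h import *;import cv2
p,R,s=cur();print(p,s["joint_pos"],s["wrist_force"])
g=W(stay(1.08,.011)[0]);go(g+R.as_matrix()[:,2]*.019,R)
im,d=bot.capture("wrist");cv2.imwrite("pics/e.png",im[:,:,::-1])
print([(round(x["p"],2),np.round(x["position"],4)) for x in bot.mark_of("wrist","stay_grip")[:2]])
```

```text
[0.6552 0.0925 0.0938] [ 0.203   0.548  -0.0072  1.6213 -0.789   1.2417  2.1028] [ 0.4778 -0.6459  0.2958]
turn [0. 0. 0.] linear(after turn) [-0.6  0.2 -0.8] linear(before turn) [-0.6  0.2 -0.8]
[(0.78, array([0.6593, 0.0754, 0.1112]))]
```

View pics/e.png

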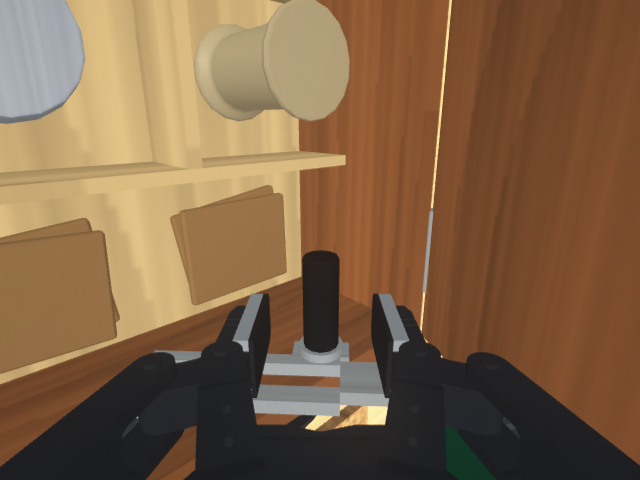

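The grip (320,300) sits centred between the pads, and the bar is clear behind them. Closing.

{"name": "jog_arm", "arguments": {"moves": [{"turn": [0, 0, 0], "linear": [0, 0, 0], "hand": -1}, {"turn": [0, 0, 0], "linear": [0, 0, 0], "hand": -1}, {"turn": [0, 0, 0], "linear": [0, 0, 0], "hand": -1}, {"turn": [0, 0, 0], "linear": [0, 0, 0], "hand": -1}, {"turn": [0, 0, 0], "linear": [0, 0, 0], "hand": -1}, {"turn": [0, 0, 0], "linear": [0, 0, 0], "hand": -1}, {"turn": [0, 0, 0], "linear": [0, 0, 0], "hand": -1}]}}

```text
time: 7.1
tool_pos: [0.6552, 0.0926, 0.0935]
eef_rot: [2.39, 0.001, 3.105]
wrist_force: [-0.3, -3.9, 6.6]
grip_width: -0.0002
grasp_force: 3.4
```

Run:
```python
from h import *
p,R,s=cur();print(p,s["wrist_force"],R.inv().apply(s["wrist_force"]))
g0,a0,_=stay(1.08,.011)
for th,o in[(1.08,.001),(1.0,.0005),(.92,0),(.87,0),(.85,0)]:
    g,a,_=stay(th,o);c=np.r_[W(g)-W(g0)];print(th,(R.inv().apply(c)*1000).round(1),"turn",np.degrees(a-a0).round(2))
print(R.inv().apply(Ro.from_euler('z',PSI).apply([0,1,0])))
```

```text
[0.6552 0.0926 0.0935] [-0.285  -3.8784  6.5552] [ 0.1369  1.6396 -7.4422]
1.08 [-0.  -1.5 -5.2] turn -4.61
1.0 [-0.  -7.8 -5.5] turn -4.98
0.92 [ -0.  -14.1  -5.7] turn -5.64
0.87 [ -0.  -18.   -5.6] turn -6.06
0.85 [ -0.  -19.6  -5.5] turn -6.26
[ 1.     -0.     -0.0011]
```

Run:
```python
from h import *;import cv2
p,R,s=cur();m=bot.camera_model("wrist");im,d=bot.capture("wrist")
def pr(x):
    c=np.linalg.inv(m["world_from_camera"])@np.r_[x,1];u=m["mtx"]@c[:3];return (u[:2]/u[2]).round(0),c[2].round(3)
z=R.as_matrix()[:,2];print("tcp",pr(p),"grasp",pr(p-.019*z),"fit grip",pr(W(stay(1.08,.011)[0])))
for x in bot.regions_of("wrist","stay_grip")[:1]:
    v,u=np.nonzero(x["mask"]);print(x["p"],u.min(),u.max(),v.min(),v.max(),np.unique(d[x["mask"]].round(3))[::4])
    for q in np.percentile(v,[10,50,90]):
        k=abs(v-q)<1;uu=np.median(u[k]);dd=np.median(d[v[k],u[k]]);c=np.linalg.inv(m["mtx"])@[uu,q,1]*dd;print(q,uu,dd,(m["world_from_camera"]@np.r_[c,1])[:3])
cv2.imwrite("pics/f.png",im[:,:,::-1])
```

```text
tcp (array([321., 282.]), np.float64(0.185)) grasp (array([321., 299.]), np.float64(0.167)) fit grip (array([322., 302.]), np.float64(0.166))
0.6 113 510 251 420 [0.    0.14  0.144 0.148 0.152 0.156 0.16  0.164 0.168 0.172 0.191]
263.0 320.5 0.1539864 [0.6343 0.0749 0.1125]
362.0 179.0 0.16710176 [0.6793 0.0265 0.0704]
400.0 126.5 0.14346457 [0.6776 0.0016 0.0807]
```

View pics/f.png

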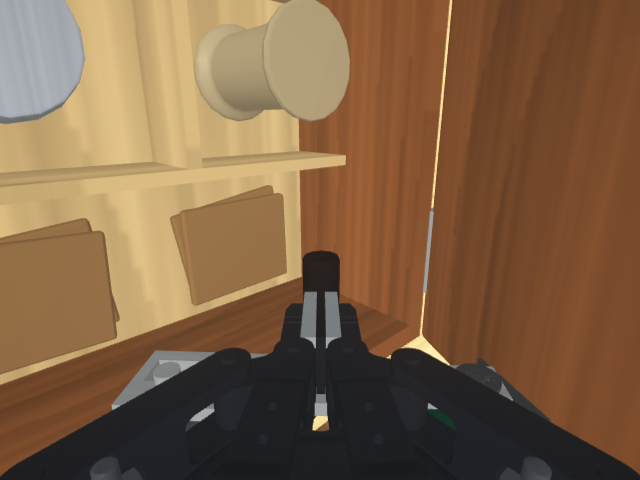

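Run:
```python
from h import *
p,R,s=cur();m=bot.camera_model("wrist");im,d=bot.capture("wrist");Ti=m["world_from_camera"]
for u,v in[(320,262),(320,275),(320,285),(308,297),(333,297),(308,310),(333,310),(321,310),(321,330),(308,335),(295,315),(290,345),(321,410)]:
    dd=d[v,u];c=Ti@np.r_[np.linalg.inv(m["mtx"])@[u,v,1]*dd,1];t=R.inv().apply(c[:3]-p)*1000
    print((u,v),dd.round(4),c[:3].round(4),"tool mm",t.round(1),im[v,u])
print(s["grip_width"],s["grasp_force"],s["time"])
```

```text
(320, 262) 0.1527 [0.6334 0.0741 0.1132] tool mm [ 21.1  -0.6 -27.6] [40 34 31]
(320, 275) 0.1545 [0.6391 0.0739 0.1132] tool mm [ 15.3  -0.6 -27.6] [39 33 32]
(320, 285) 0.1563 [0.6438 0.074  0.1129] tool mm [ 10.6  -0.6 -27.2] [40 34 35]
(308, 297) 0.1475 [0.6442 0.0641 0.1166] tool mm [  9.8  -5.3 -36.6] [122 127 129]
(333, 297) 0.1466 [0.6441 0.0707 0.1238] tool mm [ 10.2   4.5 -37.4] [123 127 129]
(308, 310) 0.138 [0.6443 0.0574 0.1241] tool mm [  9.6  -5.  -46.7] [122 127 129]
(333, 310) 0.1356 [0.6433 0.0626 0.132 ] tool mm [ 10.8   4.1 -48.9] [121 126 129]
(321, 310) 0.1378 [0.6443 0.0608 0.1275] tool mm [  9.7  -0.2 -46.8] [35 30 30]
(321, 330) 0.1243 [0.6437 0.0512 0.1378] tool mm [  9.9  -0.2 -60.9] [33 29 30]
(308, 335) 0.1209 [0.6432 0.0457 0.1375] tool mm [ 10.2  -4.4 -64.5] [121 128 130]
(295, 315) 0.1403 [0.647  0.0547 0.1197] tool mm [  6.7  -9.9 -45.2] [38 36 36]
(290, 345) 0.1116 [0.6406 0.036  0.1406] tool mm [ 12.4  -9.4 -73.5] [33 33 35]
(321, 410) 0.1437 [0.6834 0.055  0.1322] tool mm [-29.6  -0.2 -53.2] [161 166 167]
-0.00020793298078950132 3.360334485769272 7.2
```

{"name": "jog_arm", "arguments": {"moves": [{"turn": [0, 0, 0], "linear": [0, 0, -15], "hand": -1}, {"turn": [0, 0, 0], "linear": [0, 0, -15], "hand": -1}, {"turn": [0, 0, 0], "linear": [0, 0, 0], "hand": -1}, {"turn": [0, 0, 0], "linear": [0, 0, 0], "hand": -1}]}}

```text
time: 7.58
tool_pos: [0.6542, 0.0724, 0.1147]
eef_rot: [2.39, 0.0, 3.105]
wrist_force: [-0.7, -0.4, -0.9]
grip_width: -0.0003
grasp_force: 0.0
```

```bash
cat > tip.py <<'E'
from h import *
p,R,s=cur();m=bot.camera_model("wrist");im,d=bot.capture("wrist")
v,u=np.mgrid[0:480,0:640];c=np.linalg.inv(m["mtx"])@np.stack([u.ravel(),v.ravel(),np.ones(u.size)])*d.ravel()
w=(m["world_from_camera"]@np.vstack([c,np.ones(u.size)]))[:3].T;t=(R.inv().apply(w-p)*1000).reshape(480,640,3)
for U in (270,290,300,308,314,321,328,333,342,352,372):
    print(U,[(V,t[V,U].round(0).astype(int).tolist()) for V in range(250,330,8)])
print(s["grip_width"],s["wrist_force"],s["tool_pos"])
E
python3 tip.py
```

```text
270 [(250, [-16, -38, 92]), (258, [-22, -38, 92]), (266, [-35, -41, 107]), (274, [-41, -41, 105]), (282, [-41, -39, 90]), (290, [-41, -37, 77]), (298, [-41, -35, 64]), (306, [-41, -34, 52]), (314, [-41, -32, 41]), (322, [-26, -27, 6])]
290 [(250, [-26, -25, 121]), (258, [-33, -26, 121]), (266, [-39, -26, 119]), (274, [-41, -25, 106]), (282, [-41, -24, 90]), (290, [-40, -22, 76]), (298, [-41, -21, 63]), (306, [6, -12, -37]), (314, [6, -12, -44]), (322, [6, -12, -49])]
300 [(250, [-28, -18, 128]), (258, [-36, -18, 128]), (266, [-41, -18, 122]), (274, [-41, -17, 106]), (282, [-41, -16, 90]), (290, [-41, -15, 77]), (298, [-41, -15, 63]), (306, [7, -8, -38]), (314, [7, -8, -44]), (322, [6, -8, -49])]
308 [(250, [15, -7, 5]), (258, [10, -7, 6]), (266, [6, -7, 5]), (274, [2, -7, 5]), (282, [-3, -7, 6]), (290, [-7, -7, 6]), (298, [10, -5, -38]), (306, [10, -5, -44]), (314, [10, -5, -51]), (322, [10, -5, -56])]
314 [(250, [16, -4, 3]), (258, [11, -4, 3]), (266, [7, -4, 3]), (274, [3, -4, 3]), (282, [-2, -4, 3]), (290, [-6, -4, 3]), (298, [10, -3, -38]), (306, [10, -3, -45]), (314, [10, -3, -5
[... 667 characters left out ...]
, 16, 96]), (266, [-31, 16, 97]), (274, [-37, 16, 96]), (282, [-40, 16, 89]), (290, [-41, 15, 76]), (298, [-41, 14, 64]), (306, [6, 8, -37]), (314, [6, 8, -44]), (322, [5, 7, -48])]
352 [(250, [-15, 23, 91]), (258, [-21, 23, 89]), (266, [-27, 23, 89]), (274, [-34, 23, 89]), (282, [-40, 23, 89]), (290, [-41, 22, 76]), (298, [-40, 21, 63]), (306, [7, 12, -38]), (314, [7, 11, -44]), (322, [6, 11, -49])]
372 [(250, [-10, 35, 76]), (258, [-16, 35, 75]), (266, [-22, 36, 75]), (274, [-27, 36, 73]), (282, [-34, 36, 76]), (290, [-40, 36, 75]), (298, [-41, 35, 63]), (306, [-41, 33, 52]), (314, [-41, 32, 41]), (322, [-44, 32, 38])]
-0.0002914465595105819 [-0.7361 -0.3564 -0.8723] [0.6542 0.0724 0.1147]
```

The depth data shows the finger ends about 30 mm behind the reported TCP, and the earlier contact of the shut fingers agrees. I'm opening and going about 56 mm further in from here.

{"name": "jog_arm", "arguments": {"moves": [{"turn": [0, 0, 0], "linear": [0, 0, 0], "hand": 0}, {"turn": [0, 0, 0], "linear": [0, 0, 0], "hand": 0}, {"turn": [0, 0, 0], "linear": [0, 0, 0], "hand": 0}, {"turn": [0, 0, 0], "linear": [0, 0, 0], "hand": 0}, {"turn": [0, 0, 0], "linear": [0, 0, 0], "hand": 0}, {"turn": [0, 0, 0], "linear": [0, 0, 12], "hand": 0}, {"turn": [0, 0, 0], "linear": [0, 0, 12], "hand": 0}, {"turn": [0, 0, 0], "linear": [0, 0, 12], "hand": 0}, {"turn": [0, 0, 0], "linear": [0, 0, 10], "hand": 0}, {"turn": [0, 0, 0], "linear": [0, 0, 10], "hand": 0}, {"turn": [0, 0, 0], "linear": [0, 0, 0], "hand": 0}, {"turn": [0, 0, 0], "linear": [0, 0, 0], "hand": 0}]}}

```text
time: 8.63
tool_pos: [0.6548, 0.1118, 0.0732]
eef_rot: [2.389, -0.002, 3.107]
wrist_force: [-0.6, 0.8, -0.0]
grip_width: 0.0425
grasp_force: 0.0
```

Run:
```python
from h import *;import cv2
p,R,s=cur();print(p,s["wrist_force"],s["grip_width"]);m=bot.camera_model("wrist");im,d=bot.capture("wrist")
for U in (250,320,390):
  for V in range(240,340,10):
    c=(m["world_from_camera"]@np.r_[np.linalg.inv(m["mtx"])@[U,V,1]*d[V,U],1])[:3];print((U,V),(R.inv().apply(c-p)*1000).round(0),end=' ')
  print()
cv2.imwrite("pics/g.png",im[:,:,::-1])
```

```text
[0.6548 0.1118 0.0732] [-0.5551  0.7709 -0.0329] 0.042545077930035057
(250, 240) [ 11. -41.  33.] (250, 250) [  5. -41.  33.] (250, 260) [ -1. -41.  32.] (250, 270) [ -7. -41.  32.] (250, 280) [-13. -42.  32.] (250, 290) [-20. -42.  32.] (250, 300) [ 10. -28. -39.] (250, 310) [  9. -26. -46.] (250, 320) [ 10. -25. -55.] (250, 330) [ 10. -24. -62.] 
(320, 240) [ 4. -1. 56.] (320, 250) [-3. -1. 57.] (320, 260) [-10.  -1.  56.] (320, 270) [-17.  -1.  57.] (320, 280) [ 21.  -1. -45.] (320, 290) [ 20.  -1. -52.] (320, 300) [ 18.  -1. -55.] (320, 310) [ 14.  -1. -55.] (320, 320) [ 11.  -1. -56.] (320, 330) [  6.  -1. -55.] 
(390, 240) [16. 36. 17.] (390, 250) [10. 36. 18.] (390, 260) [ 5. 37. 17.] (390, 270) [-1. 37. 17.] (390, 280) [-7. 37. 17.] (390, 290) [-12.  37.  16.] (390, 300) [ 10.  26. -40.] (390, 310) [ 10.  25. -47.] (390, 320) [ 10.  24. -55.] (390, 330) [ 10.  22. -62.]
```

View pics/g.png

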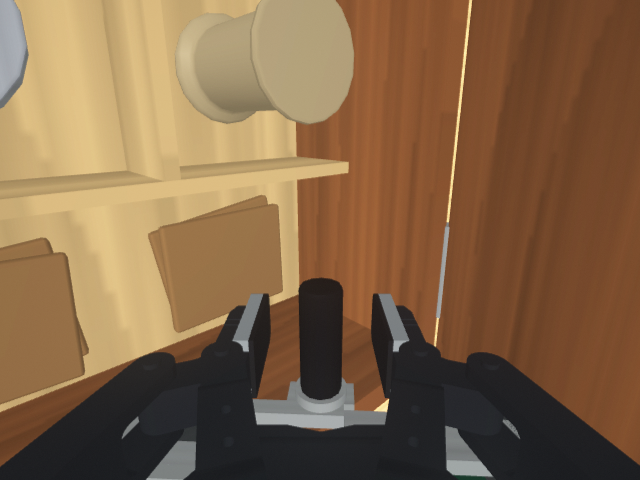

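The grip (320,340) is now truly between the pads, about 14 mm behind their tips. Closing.

{"name": "jog_arm", "arguments": {"moves": [{"turn": [0, 0, 0], "linear": [0, 0, 0], "hand": -1}, {"turn": [0, 0, 0], "linear": [0, 0, 0], "hand": -1}, {"turn": [0, 0, 0], "linear": [0, 0, 0], "hand": -1}, {"turn": [0, 0, 0], "linear": [0, 0, 0], "hand": -1}, {"turn": [0, 0, 0], "linear": [0, 0, 0], "hand": -1}, {"turn": [0, 0, 0], "linear": [0, 0, 0], "hand": -1}]}}

```text
time: 9.18
tool_pos: [0.6558, 0.1103, 0.0744]
eef_rot: [2.39, 0.001, 3.105]
wrist_force: [-1.0, -3.9, 5.7]
grip_width: 0.014
grasp_force: 58.8
```

{"name": "jog_arm", "arguments": {"moves": [{"turn": [0.8, 0, 0], "linear": [0, -0.9, -0.9], "hand": -1}, {"turn": [0.8, 0, 0], "linear": [0, -0.9, -0.9], "hand": -1}, {"turn": [0.8, 0, 0], "linear": [0, -0.9, -0.9], "hand": -1}, {"turn": [0.8, 0, 0], "linear": [0, -0.9, -0.9], "hand": -1}, {"turn": [0, 0, 0], "linear": [0, 0, 0], "hand": -1}]}}

```text
time: 9.6
tool_pos: [0.6555, 0.1055, 0.074]
eef_rot: [2.448, 0.001, 3.105]
wrist_force: [3.8, -3.0, -1.2]
grip_width: 0.0143
grasp_force: 58.7
```

Run:
```python
from h import *
p,R,s=cur();G=p-.047*R.as_matrix()[:,2];print(p,G,"F tool",R.inv().apply(s["wrist_force"]),s["ft_torque"],s["grip_width"],s["grasp_force"])
for th,o in[(1.08,.011),(1.08,.002),(1.08,0)]:print(W(stay(th,o)[0]))
```

```text
[0.6555 0.1055 0.074 ] [0.6544 0.0754 0.1102] F tool [-3.9515 -2.9051 -0.9019] [-1.0613 -0.5013 -0.5177] 0.014335588519770834 58.72656762599945
[0.6553 0.0791 0.1083]
[0.6552 0.0749 0.1108]
[0.6551 0.074  0.1114]
```

{"name": "jog_arm", "arguments": {"moves": [{"turn": [0.8, 0, 0], "linear": [0, -0.8, -0.9], "hand": -1}, {"turn": [0.8, 0, 0], "linear": [0, -0.7, -0.9], "hand": -1}, {"turn": [0, 0, 0], "linear": [0, 0, -0.6], "hand": -1}, {"turn": [0, 0, 0], "linear": [0, 0, 0], "hand": -1}]}}

```text
time: 9.93
tool_pos: [0.6553, 0.1024, 0.0744]
eef_rot: [2.476, 0.0, 3.105]
wrist_force: [5.3, -3.2, -3.3]
grip_width: 0.0141
grasp_force: 59.1
```

```bash
cat > st.py <<'E'
from h import *
p,R,s=cur();G=p-.047*R.as_matrix()[:,2];print(G,"F tool",R.inv().apply(s["wrist_force"]),"T",R.inv().apply(s["ft_torque"]),s["grip_width"],s["grasp_force"],s["time"])
u=Ro.from_euler('z',PSI)
for th,o in[(1.08,.011),(1.08,.002),(1.08,-.002),(1.0,0),(.92,0),(.87,0),(.85,0)]:
    g=W(stay(th,o)[0])+[-.0005,-.0009,.0004]
    print(th,o,g,"to go, tool",(R.inv().apply(g-G)*1000).round(1))
E
python3 st.py
```

```text
[0.6542 0.0733 0.1114] F tool [-5.3873 -4.3767  0.7532] T [ 1.3737 -1.0333 -0.0329] 0.014060974924649654 59.05811369419098 9.9333
1.08 0.011 [0.6548 0.0782 0.1087] to go, tool [-0.4  2.2  5.1]
1.08 0.002 [0.6547 0.074  0.1112] to go, tool [-0.4  0.4  0.5]
1.08 -0.002 [0.6546 0.0722 0.1124] to go, tool [-0.4 -0.3 -1.5]
1.0 0 [0.6545 0.0685 0.1076] to go, tool [-0.4 -6.2 -0. ]
0.92 0 [0.6543 0.064  0.1033] to go, tool [ -0.4 -12.4   0.6]
0.87 0 [0.6542 0.0612 0.1005] to go, tool [ -0.4 -16.3   1.1]
0.85 0 [0.6542 0.0601 0.0994] to go, tool [ -0.4 -17.8   1.3]
```

{"name": "jog_arm", "arguments": {"moves": [{"turn": [0, 0, 0], "linear": [0, -1.3, 0], "hand": -1}, {"turn": [0, 0, 0], "linear": [0, -1.3, 0], "hand": -1}, {"turn": [0.3, 0, 0], "linear": [0, -1.6, 0], "hand": -1}, {"turn": [0, 0, 0], "linear": [0, -1.3, 0], "hand": -1}, {"turn": [0, 0, 0], "linear": [0, 0, 0], "hand": -1}]}}

```text
time: 10.35
tool_pos: [0.6552, 0.0992, 0.0718]
eef_rot: [2.478, 0.0, 3.106]
wrist_force: [6.2, 2.3, 2.2]
grip_width: 0.0142
grasp_force: 59.3
```

```bash
python3 st.py
```

```text
[0.6541 0.0703 0.1088] F tool [-6.1543  3.317  -0.2225] T [ 0.0954 -1.1065  0.0288] 0.014219252177760764 59.294788241386414 10.35
1.08 0.011 [0.6548 0.0782 0.1087] to go, tool [-0.4  6.2  4.9]
1.08 0.002 [0.6547 0.074  0.1112] to go, tool [-0.4  4.4  0.4]
1.08 -0.002 [0.6546 0.0722 0.1124] to go, tool [-0.4  3.7 -1.7]
1.0 0 [0.6545 0.0685 0.1076] to go, tool [-0.4 -2.2 -0.2]
0.92 0 [0.6543 0.064  0.1033] to go, tool [-0.4 -8.4  0.5]
0.87 0 [0.6542 0.0612 0.1005] to go, tool [ -0.4 -12.3   1. ]
0.85 0 [0.6542 0.0601 0.0994] to go, tool [ -0.4 -13.8   1.2]
```

{"name": "jog_arm", "arguments": {"moves": [{"turn": [0.15, 0, 0], "linear": [0, -1.7, 0.1], "hand": -1}, {"turn": [0.15, 0, 0], "linear": [0, -1.7, 0.1], "hand": -1}, {"turn": [0.15, 0, 0], "linear": [0, -1.7, 0.1], "hand": -1}, {"turn": [0.15, 0, 0], "linear": [0, -1.7, 0.1], "hand": -1}, {"turn": [0, 0, 0], "linear": [0, 0, 0], "hand": -1}]}}

```text
time: 10.77
tool_pos: [0.655, 0.0935, 0.0669]
eef_rot: [2.49, 0.0, 3.105]
wrist_force: [5.1, 1.3, -0.9]
grip_width: 0.0145
grasp_force: 59.2
```

```bash
python3 st.py
python3 - <<'E'
from h import *
bot.capture("scene")
for t in("lid_pull","lid_front"): print(t,[(round(x["p"],2),np.round(x["position"],4)) for x in bot.mark_of("scene",t)[:2]])
for th in(1.08,1,.96,.92,.9,.87,.84): print(th,W(lidpt(.261,.007,th)),W(lidpt(.24,.007,th)))
E
```

```text
[0.6539 0.065  0.1042] F tool [-5.0915  0.5942  1.6482] T [ 0.4569 -1.2198 -0.0003] 0.014519554480328937 59.2321640253067 10.7667
1.08 0.011 [0.6548 0.0782 0.1087] to go, tool [-0.4 13.2  4.4]
1.08 0.002 [0.6547 0.074  0.1112] to go, tool [-0.4 11.4 -0.1]
1.08 -0.002 [0.6546 0.0722 0.1124] to go, tool [-0.4 10.7 -2.1]
1.0 0 [0.6545 0.0685 0.1076] to go, tool [-0.4  4.8 -0.6]
0.92 0 [0.6543 0.064  0.1033] to go, tool [-0.4 -1.4  0.2]
0.87 0 [0.6542 0.0612 0.1005] to go, tool [-0.4 -5.3  0.7]
0.85 0 [0.6542 0.0601 0.0994] to go, tool [-0.4 -6.8  0.9]
lid_pull [(0.88, array([0.5556, 0.0117, 0.3205]))]
lid_front [(0.8, array([0.5544, 0.0281, 0.3099]))]
1.08 [0.5552 0.0491 0.3435] [0.5555 0.059  0.325 ]
1 [0.5545 0.0308 0.3334] [0.5549 0.0422 0.3157]
0.96 [0.5542 0.022  0.3278] [0.5546 0.0341 0.3106]
0.92 [0.5539 0.0134 0.3219] [0.5543 0.0262 0.3052]
0.9 [0.5537 0.0092 0.3188] [0.5542 0.0223 0.3023]
0.87 [0.5535 0.003  0.314 ] [0.554  0.0166 0.298 ]
0.84 [ 0.5533 -0.003   0.309 ] [0.5538 0.011  0.2934]
```

The lid follows and is at about 0.93. I'll finish the draw to about 0.87 and release.

{"name": "jog_arm", "arguments": {"moves": [{"turn": [0.15, 0, 0], "linear": [0, -1.6, 0.1], "hand": -1}, {"turn": [0.15, 0, 0], "linear": [0, -1.6, 0.1], "hand": -1}, {"turn": [0.15, 0, 0], "linear": [0, -1.6, 0.1], "hand": -1}, {"turn": [0.15, 0, 0], "linear": [0, -1.4, 0.1], "hand": -1}, {"turn": [0, 0, 0], "linear": [0, 0, 0], "hand": -1}, {"turn": [0, 0, 0], "linear": [0, 0, 0], "hand": -1}]}}

```text
time: 11.42
tool_pos: [0.6548, 0.0888, 0.0627]
eef_rot: [2.5, 0.0, 3.105]
wrist_force: [6.6, 0.2, 0.4]
grip_width: 0.0138
grasp_force: 59.1
```

```bash
python3 st.py
python3 - <<'E'
from h import *
bot.capture("scene")
for t in("lid_pull","lid_front"): print(t,[(round(x["p"],2),np.round(x["position"],4)) for x in bot.mark_of("scene",t)[:2]])
E
```

```text
[0.6538 0.0607 0.1003] F tool [-6.6111  0.5819 -0.0138] T [ 0.5971 -1.3381 -0.0684] 0.013794156687634701 59.127970933914185 11.4167
1.08 0.011 [0.6548 0.0782 0.1087] to go, tool [-0.4 19.1  3.7]
1.08 0.002 [0.6547 0.074  0.1112] to go, tool [-0.4 17.2 -0.8]
1.08 -0.002 [0.6546 0.0722 0.1124] to go, tool [-0.4 16.5 -2.8]
1.0 0 [0.6545 0.0685 0.1076] to go, tool [-0.4 10.6 -1.2]
0.92 0 [0.6543 0.064  0.1033] to go, tool [-0.4  4.4 -0.4]
0.87 0 [0.6542 0.0612 0.1005] to go, tool [-0.4  0.6  0.2]
0.85 0 [0.6542 0.0601 0.0994] to go, tool [-0.4 -1.   0.4]
lid_pull [(0.69, array([ 0.5544, -0.0018,  0.3081])), (0.55, array([0.5562, 0.0151, 0.2969]))]
lid_front [(0.8, array([0.5549, 0.0151, 0.2998]))]
```

{"name": "jog_arm", "arguments": {"moves": [{"turn": [0, 0, 0], "linear": [0, 0, 0], "hand": 0}, {"turn": [0, 0, 0], "linear": [0, 0, 0], "hand": 0}, {"turn": [0, 0, 0], "linear": [0, 0, 0], "hand": 0}, {"turn": [0, 0, 0], "linear": [0, 0, -10], "hand": 0}, {"turn": [0, 0, 0], "linear": [0, 0, -15], "hand": 0}, {"turn": [0, 0, 0], "linear": [0, 0, -25], "hand": 0}, {"turn": [0, 0, 0], "linear": [0, -5, -35], "hand": 0}, {"turn": [0, 0, 0], "linear": [0, -10, -38], "hand": 0}, {"turn": [0, 0, 0], "linear": [0, -10, -38], "hand": 0}, {"turn": [0, 0, 0], "linear": [0, -10, -38], "hand": 0}, {"turn": [0, 0, 0], "linear": [0, -10, -38], "hand": 0}, {"turn": [0, 0, 0], "linear": [0, -10, -38], "hand": 1}, {"turn": [0, 0, 0], "linear": [0, -10, -38], "hand": 1}, {"turn": [0, 0, 0], "linear": [0, -5, -35], "hand": 1}, {"turn": [0, 0, 0], "linear": [0, 0, 0], "hand": 1}]}}

```text
time: 12.82
tool_pos: [0.6443, -0.1829, 0.3044]
eef_rot: [2.505, 0.004, 3.098]
wrist_force: [0.3, -0.8, 1.7]
grip_width: 0.0848
grasp_force: 0.0
```

Run:
```python
from h import *
p,R,s=cur();print(p,s["joint_pos"],s["wrist_force"])
E=[]
for c in("scene","top","wrist"):
  bot.capture(c)
  for t in("lid_pull","lid_front","stay_grip"): print(c,t,[(round(x["p"],2),np.round(x["position"],4)) for x in bot.mark_of(c,t)[:1]])
th=.855;P=W(lidpt(.264,.007,th));print("pred",W(lidpt(.261,.007,th)))
Rp=Rt(np.radians(75),'p');z=Rp.as_matrix()[:,2]
print(Rp.as_matrix())
go(P+z*(.046-.11),Rp)
```

```text
[ 0.6443 -0.1829  0.3044] [ 0.4269  0.5565  0.1593  1.1072 -0.6412  1.798   2.058 ] [ 0.262  -0.8121  1.7288]
scene lid_pull [(0.71, array([ 0.555 , -0.0017,  0.3093]))]
scene lid_front [(0.78, array([0.5578, 0.013 , 0.2973]))]
scene stay_grip [(0.74, array([0.6537, 0.0616, 0.0974]))]
top lid_pull [(0.79, array([0.5517, 0.003 , 0.3095]))]
top lid_front [(0.56, array([0.5566, 0.0149, 0.2942]))]
top stay_grip [(0.74, array([0.5521, 0.0147, 0.2965]))]
wrist lid_pull [(0.74, array([ 0.5505, -0.0016,  0.3128]))]
wrist lid_front [(0.72, array([0.5571, 0.0443, 0.0004]))]
wrist stay_grip [(0.65, array([0.6543, 0.0614, 0.1013]))]
pred [0.5534 0.     0.3115]
[[ 0.0349  0.9993  0.0093]
 [ 0.9653 -0.0361  0.2587]
 [ 0.2588  0.     -0.9659]]
turn [ 17.1 -17.2  88.8] linear(after turn) [167.3 -97.9 -33.9] linear(before turn) [ 97.8 167.9  30.8]
```

{"name": "jog_arm", "arguments": {"moves": [{"turn": [1.32, -1.32, 6.83], "linear": [0, 0, 0], "hand": 1}, {"turn": [1.32, -1.32, 6.83], "linear": [0, 0, 0], "hand": 1}, {"turn": [1.32, -1.32, 6.83], "linear": [0, 0, 0], "hand": 1}, {"turn": [1.32, -1.32, 6.83], "linear": [0, 0, 0], "hand": 1}, {"turn": [1.32, -1.32, 6.83], "linear": [0, 0, 0], "hand": 1}, {"turn": [1.32, -1.32, 6.83], "linear": [0, 0, 0], "hand": 1}, {"turn": [1.32, -1.32, 6.83], "linear": [0, 0, 0], "hand": 1}, {"turn": [1.32, -1.32, 6.83], "linear": [0, 0, 0], "hand": 1}, {"turn": [1.32, -1.32, 6.83], "linear": [0, 0, 0], "hand": 1}, {"turn": [1.32, -1.32, 6.83], "linear": [0, 0, 0], "hand": 1}, {"turn": [1.32, -1.32, 6.83], "linear": [0, 0, 0], "hand": 1}, {"turn": [1.32, -1.32, 6.83], "linear": [0, 0, 0], "hand": 1}, {"turn": [1.32, -1.32, 6.83], "linear": [0, 0, 0], "hand": 1}, {"turn": [0, 0, 0], "linear": [33.4, -19.6, -6.8], "hand": 1}, {"turn": [0, 0, 0], "linear": [33.4, -19.6, -6.8], "hand": 1}, {"turn": [0, 0, 0], "linear": [33.4, -19.6, -6.8], "hand": 1}, {"turn": [0, 0, 0], "linear": [33.4, -19.6, -6.8], "hand": 1}, {"turn": [0, 0, 0], "linear": [33.4, -19.6, -6.8], "hand": 1}, {"turn": [0, 0, 0], "linear": [0, 0, 0], "hand": 1}]}}

```text
time: 15.0
tool_pos: [0.551, -0.0125, 0.3804]
eef_rot: [3.136, -0.264, 1.545]
wrist_force: [0.6, -0.4, 0.3]
grip_width: 0.0854
grasp_force: 0.0
```

Run:
```python
from h import *;import cv2
p,R,s=cur();print(p,s["joint_pos"],s["wrist_force"])
im,d=bot.capture("wrist");cv2.imwrite("pics/i.png",im[:,:,::-1])
print([(round(x["p"],2),np.round(x["position"],4)) for x in bot.mark_of("wrist","lid_pull")[:2]],[(round(x["p"],2),np.round(x["position"],4)) for x in bot.spot_in("wrist","lid_pull")[:2]])
P=W(lidpt(.264,.007,.855));Rp=Rt(np.radians(75),'p');go(P+Rp.as_matrix()[:,2]*.046,Rp)
```

```text
[ 0.551  -0.0125  0.3804] [-0.2044  0.105   0.3703  1.4211 -0.3012  1.6506  0.1178] [ 0.5723 -0.3924  0.2829]
[(0.73, array([ 0.5521, -0.0023,  0.3154]))] [(0.96, array([0.554 , 0.0548, 0.2597]))]
turn [0.  0.1 0.1] linear(after turn) [  0.6   0.2 110.5] linear(before turn) [  0.7   0.2 110.5]
```

View pics/i.png

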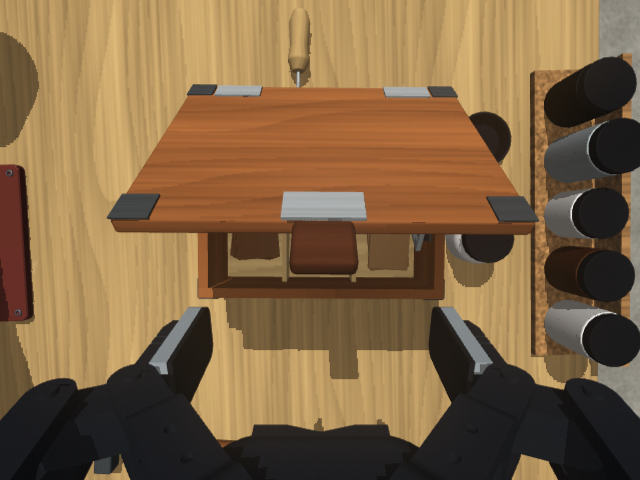

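Wrist picture: the pull at (324,248) is centred between the open fingers (columns 210 and 430), and the lid stands still. Advancing and gripping.

{"name": "jog_arm", "arguments": {"moves": [{"turn": [0, 0, 0], "linear": [0, 0, 18], "hand": 1}, {"turn": [0, 0, 0], "linear": [0, 0, 18], "hand": 1}, {"turn": [0, 0, 0], "linear": [0, 0, 18], "hand": 1}, {"turn": [0, 0, 0], "linear": [0, 0, 18], "hand": 1}, {"turn": [0, 0, 0], "linear": [0, 0, 18], "hand": 1}, {"turn": [0, 0, 0], "linear": [0, 0, 16], "hand": 1}, {"turn": [0, 0, 0], "linear": [0, 0, 0], "hand": 1}, {"turn": [0, 0, 0], "linear": [0, 0, 0], "hand": -1}, {"turn": [0, 0, 0], "linear": [0, 0, 0], "hand": -1}, {"turn": [0, 0, 0], "linear": [0, 0, 0], "hand": -1}, {"turn": [0, 0, 0], "linear": [0, 0, 0], "hand": -1}, {"turn": [0, 0, 0], "linear": [0, 0, 0], "hand": -1}]}}

```text
time: 16.15
tool_pos: [0.554, 0.007, 0.2743]
eef_rot: [3.14, -0.26, 1.534]
wrist_force: [-0.7, -3.6, 3.7]
grip_width: 0.0428
grasp_force: 63.2
```

Run:
```python
from h import *;import cv2
p,R,s=cur();print(p,s["joint_pos"],s["wrist_force"],s["ft_torque"],s["grip_width"],s["grasp_force"])
im,d=bot.capture("wrist");cv2.imwrite("pics/j.png",im[:,:,::-1])
# plan: lid th0->-0.02, tool pitch from current by full lid turn
th0=.855;G=p-.046*R.as_matrix()[:,2];L=np.array([*W([.12,0,.11])]);v=Ro.from_euler('z',-PSI).apply(G-L);print("grasp rel hinge",v)
ax=Ro.from_euler('z',PSI).apply([0,1,0])
for N,kt,end in((20,.5,.855),(20,.9,.855),):
  # pull point rotates about hinge by a (lid closing: forward edge goes down => about +y chest negative)
  prev=(p,R)
  for i in range(1,6):
    a=i/5*end;rot=Ro.from_rotvec(-a*ax);Gi=L+rot.apply(G-L);Ri=Ro.from_rotvec(-a*kt*ax)*R;pi=Gi+.046*Ri.as_matrix()[:,2]
    print(kt,a.__round__(3),pi.round(4),"turn",(prev[1].inv()*Ri).as_rotvec(degrees=True).round(2),"lin",(prev[1].inv().apply(pi-prev[0])*1000).round(1),(Ri.inv().apply(pi-prev[0])*1000).round(1));prev=(pi,Ri)
```

```text
[0.554  0.007  0.2743] [-0.2261  0.1163  0.3476  1.6194 -0.3013  1.4397  0.1268] [-0.6922 -3.5956  3.6861] [-0.6898  0.3989  0.2292] 0.04284456416765155 63.16555380821228
grasp rel hinge [-0.1708 -0.0002  0.2088]
0.5 0.171 [ 0.5529 -0.0222  0.2434] turn [0.   4.9  0.01] lin [-36.2  -0.   22.4] [-38.   -0.   19.2]
0.5 0.342 [ 0.5521 -0.0457  0.2076] turn [0.   4.9  0.01] lin [-34.2  -0.   25.7] [-36.2  -0.   22.7]
0.5 0.513 [ 0.5514 -0.0625  0.1681] turn [0.   4.9  0.01] lin [-31.8  -0.   28.9] [-34.2  -0.   26.1]
0.5 0.684 [ 0.5511 -0.0722  0.126 ] turn [0.   4.9  0.01] lin [-29.2  -0.   31.8] [-31.8  -0.   29.2]
0.5 0.855 [ 0.551  -0.0744  0.0826] turn [0.   4.9  0.01] lin [-26.4  -0.   34.5] [-29.2  -0.   32.2]
0.9 0.171 [ 0.553  -0.0193  0.2445] turn [0.   8.82 0.01] lin [-33.1  -0.   22. ] [-36.1  -0.   16.7]
0.9 0.342 [ 0.5523 -0.0402  0.2106] turn [0.   8.82 0.01] lin [-32.7  -0.   22.7] [-35.8  -0.   17.4]
0.9 0.513 [ 0.5517 -0.0549  0.1735] turn [0.   8.82 0.01] lin [-32.3  -0.   23.4] [-35.5  -0.   18.1]
0.9 0.684 [ 0.5514 -0.0629  0.1344] turn [0.   8.82 0.01] lin [-31.9  -0.   24. ] [-35.2  -0.   18.9]
0.9 0.855 [ 0.5514 -0.0641  0.0944] turn [0.   8.82 0.01] lin [-31.5  -0.   24.7] [-34.9  -0.   19.6]
```

View pics/j.png

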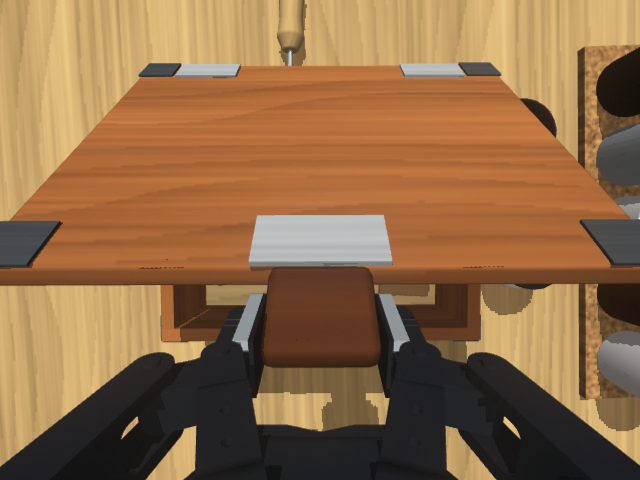

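The pull (320,315) is held firmly between the pads at 43 mm opening. I'm lowering along the arc.

{"name": "jog_arm", "arguments": {"moves": [{"turn": [0, 1.47, 0], "linear": [-5.8, 0, 3.2], "hand": -1}, {"turn": [0, 1.47, 0], "linear": [-5.8, 0, 3.2], "hand": -1}, {"turn": [0, 1.47, 0], "linear": [-5.8, 0, 3.2], "hand": -1}, {"turn": [0, 1.47, 0], "linear": [-5.8, 0, 3.2], "hand": -1}, {"turn": [0, 1.47, 0], "linear": [-5.8, 0, 3.2], "hand": -1}, {"turn": [0, 1.47, 0], "linear": [-5.8, 0, 3.2], "hand": -1}, {"turn": [0, 0, 0], "linear": [0, 0, 0], "hand": -1}]}}

```text
time: 16.78
tool_pos: [0.553, -0.0206, 0.2433]
eef_rot: [3.141, -0.416, 1.532]
wrist_force: [4.7, -4.2, -1.5]
grip_width: 0.0434
grasp_force: 63.0
```

```bash
cat > lid.py <<'E'
from h import *
p,R,s=cur();ax=Ro.from_euler('z',PSI).apply([0,1,0]);L=W([.12,0,.11])
G0=L+Ro.from_euler('z',PSI).apply([-.1708,-.0002,.2088])
G=p-.046*R.as_matrix()[:,2];v=Ro.from_euler('z',-PSI).apply(G-L);a=np.arctan2(v[2],-v[0])-np.arctan2(.2088,.1708)
print("G",G,"r",np.hypot(v[0],v[2]).round(4),"theta~",.855+a,"joints",s["joint_pos"],"F",s["wrist_force"],"T",s["ft_torque"],s["grip_width"],s["grasp_force"],s["time"])
z=Ro.from_euler('z',-PSI).apply(R.as_matrix()[:,2]);print("tool below level",np.degrees(np.arctan2(-z[2],z[0])))
import sys
for th in map(float,sys.argv[1:]):
    Gi=L+Ro.from_rotvec(-(.855-th)*ax).apply(G0-L);Ri=Ro.from_rotvec(-.9*(.855+a-th)*ax)*R;pi=Gi+.046*Ri.as_matrix()[:,2]
    H=Ro.from_rotvec(-.45*(.855+a-th)*ax)*R
    print(th,"turn",(R.inv()*Ri).as_rotvec(degrees=True).round(1),"lin mid",(H.inv().apply(pi-p)*1000).round(1))
E
python3 lid.py .513 .342 .171 0 -.02
```

```text
G [ 0.5523 -0.0391  0.2854] r 0.2699 theta~ 0.6771464751228751 joints [-0.1101  0.1792  0.3989  1.66   -0.4758  1.4414  0.3401] F [ 4.7425 -4.2192 -1.5119] T [-0.7142 -0.5043 -0.039 ] 0.043366884005540535 63.01240682601929 16.7833
tool below level 66.19313720075372
0.513 turn [0.  8.5 0. ] lin mid [-32.9  -0.1  19.6]
0.342 turn [ 0.  17.3  0. ] lin mid [-66.6   0.   40.5]
0.171 turn [ 0.1 26.1  0. ] lin mid [-99.4   0.1  61.7]
0.0 turn [ 0.1 34.9  0.1] lin mid [-131.2    0.1   83.2]
-0.02 turn [ 0.1 35.9  0.1] lin mid [-134.8    0.1   85.7]
```

{"name": "jog_arm", "arguments": {"moves": [{"turn": [0, 1.45, 0], "linear": [-5.6, 0, 3.3], "hand": -1}, {"turn": [0, 1.45, 0], "linear": [-5.6, 0, 3.3], "hand": -1}, {"turn": [0, 1.45, 0], "linear": [-5.6, 0, 3.3], "hand": -1}, {"turn": [0, 1.45, 0], "linear": [-5.6, 0, 3.3], "hand": -1}, {"turn": [0, 1.45, 0], "linear": [-5.6, 0, 3.3], "hand": -1}, {"turn": [0, 1.45, 0], "linear": [-5.6, 0, 3.3], "hand": -1}, {"turn": [0, 1.45, 0], "linear": [-5.6, 0, 3.5], "hand": -1}, {"turn": [0, 1.45, 0], "linear": [-5.6, 0, 3.5], "hand": -1}, {"turn": [0, 1.45, 0], "linear": [-5.6, 0, 3.5], "hand": -1}, {"turn": [0, 1.45, 0], "linear": [-5.6, 0, 3.5], "hand": -1}, {"turn": [0, 1.45, 0], "linear": [-5.6, 0, 3.5], "hand": -1}, {"turn": [0, 1.45, 0], "linear": [-5.6, 0, 3.5], "hand": -1}, {"turn": [0, 0, 0], "linear": [0, 0, 0], "hand": -1}]}}

```text
time: 17.87
tool_pos: [0.5519, -0.0556, 0.1729]
eef_rot: [-3.141, -0.718, 1.532]
wrist_force: [4.9, -4.6, -2.1]
grip_width: 0.0433
grasp_force: 63.0
```

```bash
python3 lid.py .171 0.04 0 -.02
```

```text
G [ 0.5507 -0.0858  0.2075] r 0.2701 theta~ 0.33925585763546073 joints [ 0.1201  0.397   0.4189  1.6914 -0.7727  1.5306  0.7149] F [ 4.8626 -4.557  -2.1277] T [-1.2183 -0.5091 -0.4985] 0.04325083405048393 62.977176904678345 17.8667
tool below level 48.83991825519991
0.171 turn [0.  8.7 0. ] lin mid [-32.9  -0.2  21.7]
0.04 turn [ 0.  15.4  0. ] lin mid [-58.2  -0.1  38.7]
0.0 turn [ 0.  17.5  0. ] lin mid [-65.8  -0.1  44. ]
-0.02 turn [ 0.  18.5  0. ] lin mid [-69.6  -0.1  46.6]
```

{"name": "jog_arm", "arguments": {"moves": [{"turn": [0, 1.1, 0], "linear": [-4.2, 0, 2.7], "hand": -1}, {"turn": [0, 1.1, 0], "linear": [-4.2, 0, 2.7], "hand": -1}, {"turn": [0, 1.1, 0], "linear": [-4.2, 0, 2.7], "hand": -1}, {"turn": [0, 1.1, 0], "linear": [-4.2, 0, 2.7], "hand": -1}, {"turn": [0, 1.1, 0], "linear": [-4.2, 0, 2.7], "hand": -1}, {"turn": [0, 1.1, 0], "linear": [-4.2, 0, 2.7], "hand": -1}, {"turn": [0, 1.1, 0], "linear": [-4.2, 0, 2.8], "hand": -1}, {"turn": [0, 1.1, 0], "linear": [-4.2, 0, 2.8], "hand": -1}, {"turn": [0, 1.1, 0], "linear": [-4.2, 0, 2.8], "hand": -1}, {"turn": [0, 1.1, 0], "linear": [-4.2, 0, 2.8], "hand": -1}, {"turn": [0, 1.1, 0], "linear": [-4.2, 0, 2.8], "hand": -1}, {"turn": [0, 1.1, 0], "linear": [-4.1, 0, 2.8], "hand": -1}, {"turn": [0, 1.1, 0], "linear": [-4.1, 0, 2.8], "hand": -1}, {"turn": [0, 0, 0], "linear": [0, 0, 0], "hand": -1}]}}

```text
time: 19.03
tool_pos: [0.5516, -0.0651, 0.1086]
eef_rot: [3.142, -0.969, 1.533]
wrist_force: [4.4, -6.3, -3.1]
grip_width: 0.043
grasp_force: 63.3
```

```bash
python3 lid.py 0.04 0 -.02 -.03
python3 - <<'E'
from h import *
bot.capture("scene")
for t in("lid_pull","lid_front"): print(t,[(round(x["p"],2),np.round(x["position"],4)) for x in bot.mark_of("scene",t)[:2]])
for th in(.06,.04,0): print(th,W(lidpt(.261,.007,th)),W(lidpt(.24,.007,th)))
E
```

```text
G [ 0.5501 -0.103   0.1346] r 0.2701 theta~ 0.06105446953449056 joints [ 0.2841  0.6284  0.3627  1.6714 -0.9435  1.6365  0.9423] F [ 4.4426 -6.3271 -3.1346] T [-1.3877 -0.7697 -0.4781] 0.04300589886021689 63.30319046974182 19.0333
tool below level 34.496948734703565
0.04 turn [0.  1.1 0. ] lin mid [-3.9 -0.3  3.1]
0.0 turn [0.  3.1 0. ] lin mid [-11.6  -0.3   8.4]
-0.02 turn [0.  4.2 0. ] lin mid [-15.5  -0.3  11.1]
-0.03 turn [0.  4.7 0. ] lin mid [-17.4  -0.3  12.4]
lid_pull [(0.62, array([ 0.5468, -0.0957,  0.1301]))]
lid_front [(0.87, array([ 0.5549, -0.0734,  0.131 ]))]
0.06 [ 0.55   -0.0941  0.1326] [ 0.5507 -0.0731  0.1314]
0.04 [ 0.55   -0.0945  0.1274] [ 0.5507 -0.0735  0.1266]
0 [ 0.55   -0.0949  0.117 ] [ 0.5507 -0.074   0.117 ]
```

Lid is at about 0.05. Easing it shut slowly while watching the force.

{"name": "jog_arm", "arguments": {"moves": [{"turn": [0, 0.4, 0], "linear": [-1.5, 0, 1.1], "hand": -1}, {"turn": [0, 0.4, 0], "linear": [-1.5, 0, 1.1], "hand": -1}, {"turn": [0, 0.4, 0], "linear": [-1.5, 0, 1.1], "hand": -1}, {"turn": [0, 0.4, 0], "linear": [-1.5, 0, 1.1], "hand": -1}, {"turn": [0, 0.4, 0], "linear": [-1.5, 0, 1.1], "hand": -1}, {"turn": [0, 0.4, 0], "linear": [-1.5, 0, 1.1], "hand": -1}, {"turn": [0, 0, 0], "linear": [0, 0, 0], "hand": -1}, {"turn": [0, 0, 0], "linear": [0, 0, 0], "hand": -1}]}}

```text
time: 19.85
tool_pos: [0.5516, -0.0649, 0.0983]
eef_rot: [3.14, -1.008, 1.534]
wrist_force: [3.4, -6.4, -2.1]
grip_width: 0.0426
grasp_force: 63.7
```

```bash
python3 lid.py 0 -.01 -.02 -.03
```

```text
G [ 0.5501 -0.1038  0.1228] r 0.2701 theta~ 0.01737201639446584 joints [ 0.3062  0.6669  0.3497  1.6645 -0.9647  1.6533  0.9718] F [ 3.4104 -6.3806 -2.1331] T [-1.3143 -0.1947 -0.3638] 0.04259420246065633 63.6816143989563 19.85
tool below level 32.219743320694754
0.0 turn [0.  0.9 0. ] lin mid [-3.2 -0.3  2.6]
-0.01 turn [0.  1.4 0. ] lin mid [-5.1 -0.3  4. ]
-0.02 turn [0.  1.9 0. ] lin mid [-7.  -0.3  5.3]
-0.03 turn [0.  2.4 0. ] lin mid [-9.  -0.3  6.7]
```

{"name": "jog_arm", "arguments": {"moves": [{"turn": [0, 0.2, 0], "linear": [-0.9, 0, 0.7], "hand": -1}, {"turn": [0, 0.2, 0], "linear": [-0.9, 0, 0.7], "hand": -1}, {"turn": [0, 0.2, 0], "linear": [-0.9, 0, 0.7], "hand": -1}, {"turn": [0, 0.2, 0], "linear": [-0.9, 0, 0.7], "hand": -1}, {"turn": [0, 0, 0], "linear": [0, 0, 0], "hand": -1}, {"turn": [0, 0, 0], "linear": [0, 0, 0], "hand": -1}]}}

```text
time: 20.35
tool_pos: [0.5516, -0.0648, 0.094]
eef_rot: [3.139, -1.022, 1.535]
wrist_force: [2.4, -8.2, -0.4]
grip_width: 0.0432
grasp_force: 64.0
```

```bash
python3 lid.py 0 -.01 -.02 -.03
```

```text
G [ 0.5501 -0.104   0.1179] r 0.2701 theta~ -0.0007437905448570703 joints [ 0.3136  0.6812  0.3451  1.6623 -0.9721  1.658   0.9828] F [ 2.4375 -8.1689 -0.4259] T [-1.2781 -0.3818 -0.25  ] 0.04320620611472397 63.95440220832825 20.35
tool below level 31.443189271600865
0.0 turn [ 0. -0. -0.] lin mid [ 0.3 -0.3  0.2]
-0.01 turn [-0.   0.5  0. ] lin mid [-1.6 -0.3  1.6]
-0.02 turn [-0.  1.  0.] lin mid [-3.5 -0.3  2.9]
-0.03 turn [-0.   1.5  0. ] lin mid [-5.4 -0.3  4.3]
```

{"name": "jog_arm", "arguments": {"moves": [{"turn": [0, 0.2, 0], "linear": [-0.7, 0, 0.5], "hand": -1}, {"turn": [0, 0.2, 0], "linear": [-0.7, 0, 0.5], "hand": -1}, {"turn": [0, 0, 0], "linear": [0, 0, 0], "hand": -1}, {"turn": [0, 0, 0], "linear": [0, 0, 0], "hand": -1}]}}

```text
time: 20.68
tool_pos: [0.5517, -0.0646, 0.0932]
eef_rot: [3.138, -1.03, 1.536]
wrist_force: [1.5, -8.7, 4.3]
grip_width: 0.0428
grasp_force: 64.4
```

{"name": "jog_arm", "arguments": {"moves": [{"turn": [0, 0.2, 0], "linear": [-0.7, 0, 0.5], "hand": -1}, {"turn": [0, 0, 0], "linear": [0, 0, 0], "hand": -1}, {"turn": [0, 0, 0], "linear": [0, 0, 0], "hand": -1}]}}

```text
time: 20.93
tool_pos: [0.5516, -0.0645, 0.0933]
eef_rot: [3.137, -1.034, 1.537]
wrist_force: [-1.6, -10.1, 11.4]
grip_width: 0.0432
grasp_force: 64.8
```

```bash
python3 lid.py 0 -.01 -.02 -.03
python3 - <<'E'
from h import *
for c in("scene","top"):
  bot.capture(c)
  for t in("lid_pull","lid_front"): print(t,[(round(x["p"],2),np.round(x["position"],4)) for x in bot.mark_of(c,t)[:2]])
E
```

```text
G [ 0.5501 -0.104   0.1168] r 0.2701 theta~ -0.00499334538144347 joints [ 0.3193  0.6897  0.3419  1.6597 -0.9778  1.6656  0.9896] F [ -1.5572 -10.0519  11.4364] T [0.276  0.1578 0.2337] 0.0431754049388213 64.8127555847168 20.9333
tool below level 30.730057265754237
0.0 turn [ 0.  -0.3 -0. ] lin mid [ 1.1 -0.3 -0.3]
-0.01 turn [-0.   0.3  0. ] lin mid [-0.8 -0.3  1. ]
-0.02 turn [-0.   0.8  0. ] lin mid [-2.7 -0.3  2.3]
-0.03 turn [-0.   1.3  0. ] lin mid [-4.7 -0.3  3.6]
lid_pull [(0.57, array([ 0.5485, -0.0972,  0.1148]))]
lid_front [(0.89, array([ 0.553, -0.073,  0.122])), (0.61, array([ 0.3382, -0.3169,  0.0011]))]
lid_pull [(0.95, array([ 0.5476, -0.0927,  0.115 ]))]
lid_front [(0.88, array([ 0.5517, -0.0786,  0.1162]))]
```

The lid is seated: z has stopped and the force rises to about 11 N. Releasing and backing off.

{"name": "jog_arm", "arguments": {"moves": [{"turn": [0, 0, 0], "linear": [0, 0, 0], "hand": 0.6}, {"turn": [0, 0, 0], "linear": [0, 0, 0], "hand": 0.6}, {"turn": [0, 0, 0], "linear": [0, 0, 0], "hand": 0.6}, {"turn": [0, 0, 0], "linear": [0, 0, 0], "hand": 0.6}, {"turn": [0, 0, 0], "linear": [0, 0, -10], "hand": 0.6}, {"turn": [0, 0, 0], "linear": [0, 0, -20], "hand": 0.6}, {"turn": [0, 0, 0], "linear": [0, 0, -20], "hand": 0.6}, {"turn": [0, 0, 0], "linear": [0, 0, -30], "hand": 0.6}, {"turn": [0, 0, 0], "linear": [0, 0, -30], "hand": 0.6}, {"turn": [0, 0, 0], "linear": [0, 0, -20], "hand": 0.6}, {"turn": [0, 0, 0], "linear": [0, 0, 0], "hand": 0.6}, {"turn": [0, 0, 0], "linear": [0, 0, 0], "hand": 0.6}]}}

```text
time: 22.23
tool_pos: [0.5469, -0.1764, 0.1585]
eef_rot: [3.141, -1.033, 1.534]
wrist_force: [0.4, -0.9, 0.4]
grip_width: 0.0685
grasp_force: 0.0
```

Run:
```python
from h import *;import cv2
print(cur()[2]["wrist_force"],cur()[0])
im,_=bot.capture("scene");cv2.imwrite("pics/k.png",im[:,:,::-1])
for t in("lid_pull","lid_front"): print(t,[(round(x["p"],2),np.round(x["position"],4)) for x in bot.mark_of("scene",t)[:2]])
```

```text
[ 0.4239 -0.9143  0.4341] [ 0.5469 -0.1764  0.1585]
lid_pull [(0.9, array([ 0.5499, -0.0976,  0.1123]))]
lid_front [(0.94, array([ 0.553 , -0.0732,  0.119 ]))]
```

View pics/k.png

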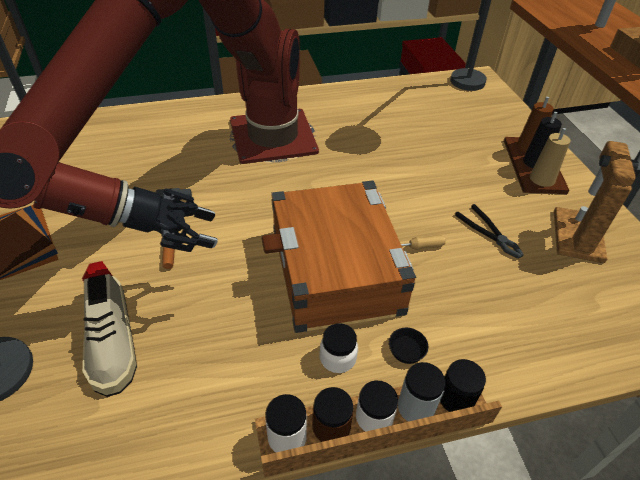

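The lid is flush and shut at (340,245), the gripper is clear at (180,220), and the other things look unmoved. Handing in.

```bash
python3 -c "
from workcell import bot
print(bot.job_done())"
```

```text
the job is handed in; nothing more can be done
None
```

The stay was lifted and drawn past its notch, and the lid was lowered by its pull until fully shut and released at about 22 s; the other things look unmoved, and one first close missed the grip (about 7 N contact) because the finger ends sit about 30 mm short of the reported TCP.

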